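Pop open the touch-latch lid of the wide caddy

ROBOT

A 7-joint arm with a two-finger parallel gripper is mounted at the origin on a cart in front of the work surface, level with it; the furniture and walls round the work are solid. World frame = base frame: x ahead of the robot, y to its left, z up, the work surface at z = 0. Lengths are in m, angles in rad, forces in N, time in s.
With the tool pointing down it reaches from about 0.4 to 0.875 m from the base axis. Payload 19.3 kg.
Tool frame: the origin (TCP) lies at the centre of the arm's flange, where the gripper is bolted on; the fingertips stand env.finger_overhang ahead of it and the grasp point (between the pads) lies 155 mm ahead of it (env.finger_overhang is the distance from the TCP to the fingertips, in m); z points along the fingers, y is the line along which they close (so a half turn about z gives the same grasp; the last joint's range is limited). The gripper opens to 85 mm and grips with 20 to 120 N. Pads are 22 mm wide; open, the fingers measure 114 mm over their backs; the gripper's body (76 mm by 85 mm) begins 54 mm behind the grasp point. The pads swing forward as they close: fully open they stand 13 mm farther back than shut.
Start: joints at [1.192, 0.521, -0.036, 1.599, 0.021, 1.021, -0.113], TCP at [0.19, -0.595, 0.405] pointing down, gripper open.
Joint ranges: [-2.91, 2.91], [-0.3, 2.13], [-1.5, 1.42], [0.17, 2.43], [-1.26, 4.41], [0.16, 1.93], [-2.52, 2.52]. Speed limits (rad/s): [1.89, 1.89, 2.39, 2.39, 3.01, 3.01, 3.01].

INTERFACE

Orientations are given as a unit quaternion [x, y, z, w].
In Python, from rig import status, snapshot, camera_info, env gives the robot as it stands.
- The arm moves only by the tool move_arm, never from a script. Its argument "moves" is a list of rows, each an object with "delta_pos": the shift along the tool's x, y, z in cm, a list of three; "rot": the turn, a rotation vector about the tool's x, y, z in degrees, a list of three. In form: [{"delta_pos": [tx, ty, tz], "rot": [ax, ay, az]}, ...]. A call has 1 to 20 rows; each row is the pose to reach, as a shift and turn from the pose commanded when the call began, along the tool's axes at that moment; what a row does not reach only later rows make up. A row lasts 1/8 s, in which the tool goes at most 62.5 mm and 10.7 degrees, less where a joint would pass 70% of its speed; a pose out of reach is approached as far as the arm can. A call with a gripper value outside its range is refused whole. "fingers" is the closure, from 0 (fully open) to 1 (shut), set as the call begins (left out, the last holds). The fingers move at their own pace and stop on an object; "newtons" is the grip in N (left out, the last holds). Time passes only in rows, so rows that repeat a pose let the fingers close. It gives the time, the measured TCP pose, the force, the opening and the grip force at its end, in the units of the state.
- status.state(): the state, without advancing time (a new reading comes with each control period).
- snapshot(name): name is "scene" or "top" or "wrist"; returns the picture (384x512x3 uint8, red, green, blue); there is no depth.
- camera_info(name): a dict with "camera_matrix" (3x3 intrinsics, pixels), "R" (3x3) and "t" (3): a world point X has camera coordinates R X + t; the wrist camera has in their place "mount" (4x4, takes a point from camera to tool coordinates, whose origin is the TCP and whose axes are the flange's). Camera axes: x right, y down, z forward; pixel columns grow to the right and rows downward; lengths in m; the calibration is good to about 2 mm. A picture is of the moment at which its call begins: read the wrist's pose just before it. camera_info takes no time and is no camera call.
- env.hand_in(): hands the job in; it is judged then, once.
The state is a dict: "t": time; "q": joint angles; "joint_vel": joint speeds; "joint_efforts": joint torques, N m; "ee_pos": TCP position; "tcp_rot": TCP orientation; "wrist_force": force on the tool from outside, world axes, zero at the start; "moment": the same for the moment, N m; "gripper_width": opening from 0.0 (shut) to 1.0 (fully open); "grasp_force": force on a finger pad.
Only numpy, scipy, OpenCV 4.12 (cv2) and the standard library are available. Lean on these libraries where they do the work, as an engineer would, in place of code of your own. Each camera call takes 0.05 s, during which the arm holds its last target. There are 200 camera calls.

TASK

Two wooden caddies with handleless push-to-open lids stand on the worktop. Open the wider one: press gently down on the front of its lid until the catch gives, take the finger away so that the lid springs ajar by itself, then push the lid right back from underneath until it rests open against its stop. Only touch and push, never pinch the lid or pick anything up, and leave the narrower caddy shut and the things around undisturbed.

Things in the scene. Friction and masses are not known exactly. Their poses are not given: they have to be found in the camera images.
- wide_caddy: the wider caddy: an open wooden box 112 mm deep (its x), 140 mm wide (its y), 80 mm tall, fixed, on a dark plinth set back 6 mm whose height differs from time to time (4 to 28 mm), with a flat light-wood lid without a handle. Origin at the centre of the box's underside (top of the plinth); x points from its front (the robot's side) to its back, z up.
- wide_caddy_hinge (a point): middle of the wide caddy's hinge line, which runs along the caddy's y near the back: 54 mm behind and 87 mm above the caddy's origin, level with the underside of the shut lid; x, y, z axes as the caddy's. It does not move with the lid.
- wide_caddy_lid_edge (a point): middle of the front edge of the lid, 6 mm above its underside; moves with the lid, 112 mm from the hinge line. Lower board 112 x 140 x 6 mm (underside 87 mm above the caddy's origin when shut), on it an upper board 4 mm thick, set back 5 mm (top face 97 mm up). Below the lid hang a catch pin and a 46 mm stud, 18 to 28 mm behind the front edge, 36 to 59 mm left (+y) of its middle.
- wide_caddy_lid (a joint): lid angle, rad: 0 shut on its catch, positive open. The catch lets go when it is pressed down to about -0.03 (3 to 4 mm at the front edge, 4 to 6 N); hard stop -0.05 (5.5 mm). A plunger then throws the lid ajar to about 0.5 as the finger leaves. From there it swings freely; short of 1.57 it falls back to ajar, beyond 1.6 it sinks to its stop at 1.85. It does not latch again.
- narrow_caddy: the narrower caddy, of the same make: 112 mm deep, 95 mm wide, 80 mm tall, fixed on its own plinth; origin and axes as for the wide one. To be left shut.
- narrow_caddy_lid (a joint): lid angle of the narrow caddy, rad: 0 shut on its catch, positive open; same touch latch.
- tin: food tin, 57 mm across, 72 mm tall, standing loose by the caddies; origin at the centre of its underside. Leave alone.
- egg_cup: cream egg cup, 48 mm across, 51 mm tall, loose; origin at the centre of its underside. Leave alone.
- spice_jar: glass spice jar with a round cap, 45 mm across, 106 mm tall, loose; origin at the centre of its underside. Leave alone.
- garlic: head of garlic, about 50 mm across and tall, loose; origin at the centre of its underside. Leave alone.

How it is judged:
By the outcome, as a careful person would: the job done as asked, in the order asked, and still so for the second after the job is handed in, with the robot touching nothing.
It also fails if it takes over 51 s, if anything falls off the work surface, if the arm or the gripper's body presses on something with over 40 N, if the wrist force passes 120 N, or if a joint passes its speed limit or range.

## Working session

There is one attempt and no reset: what is moved stays moved. The work goes in short steps, Python scripts to look and compute and a tool call to move; the robot and the scene stay as the last step left them, time stands still between calls to the robot, and variables do not carry over. Pictures are saved under pics/ and viewed, at most 10 in all, crops included, and the job is handed in when it is done.

Besides the shell and the picture viewer there is one more tool, called after "Emit:" as name(argument=value, ...), one argument or row to a line, values as JSON. move_arm: Moves the arm, as the interface text tells. Its arguments: {"type":"object","properties":{"moves":{"type":"array"},"fingers":{"type":"number"},"newtons":{"type":"number"}},"required":["moves"]}

```bash
mkdir -p pics; ls; python3 - <<'E'
from rig import status, snapshot, camera_info, env
import cv2,numpy as np
print(status.state(), env.finger_overhang)
for n in ("scene","top"):
    cv2.imwrite(f"pics/{n}0.png",cv2.resize(snapshot(n)[:,:,::-1],(800,600),interpolation=cv2.INTER_CUBIC))
    c=camera_info(n);print(n,c)
print(camera_info("wrist"))
E
```

```text
pics
{'t': 0.0, 'q': array([ 1.19181033,  0.52206391, -0.0363048 ,  1.59999783,  0.02119598,
        1.02108392, -0.11276636]), 'joint_vel': array([-1.23575323e-03, -1.04155207e-04, -2.20106416e-04,  7.45084886e-04,
        1.61614679e-03, -7.75442106e-05, -1.67817401e-04]), 'joint_efforts': array([-7.10278437e-04, -9.27102900e+01,  1.97971545e+00, -3.69932842e+01,
        1.78201793e-02,  8.23738519e-03, -2.33488117e-05]), 'ee_pos': array([ 0.18986733, -0.59532366,  0.40409841]), 'tcp_rot': array([ 9.88104752e-01,  1.53781204e-01, -1.34248801e-04, -5.68466458e-04]), 'wrist_force': array([-0.36390744, -0.08516569, -1.14565632]), 'moment': array([ 0.00017499,  0.04513677, -0.00414338]), 'grasp_force': 0.0, 'gripper_width': 0.9986884484947169} 0.1734
scene {'camera_matrix': array([[415.19391638,   0.        , 252.90770972],
       [  0.        , 415.19391638, 189.64707592],
       [  0.        ,   0.        ,   1.        ]]), 'R': array([[-0.80397377, -0.5945076 , -0.01367068],
       [-0.32560824,  0.45933538, -0.82643226],
       [ 0.49759968, -0.65997857, -0.56287018]]), 't': array(
[... 243 characters left out ...]
0.99959675,  0.00271617],
       [-0.97884593, -0.02822959, -0.20264187],
       [ 0.20263683,  0.00306911, -0.97924915]]), 't': array([-0.08751416,  0.49983274,  0.93184959])}
{'camera_matrix': array([[320.30286907,   0.        , 256.31365854],
       [  0.        , 320.30286907, 189.96515817],
       [  0.        ,   0.        ,   1.        ]]), 'mount': array([[-6.58742165e-04, -9.58988294e-01, -2.83444913e-01,
         7.13905183e-02],
       [ 9.99998841e-01, -1.02082283e-03,  1.12972830e-03,
         8.70791365e-04],
       [-1.37274326e-03, -2.83443840e-01,  9.58987855e-01,
         3.10710743e-02],
       [ 0.00000000e+00,  0.00000000e+00,  0.00000000e+00,
         1.00000000e+00]])}
```

View pics/scene0.png

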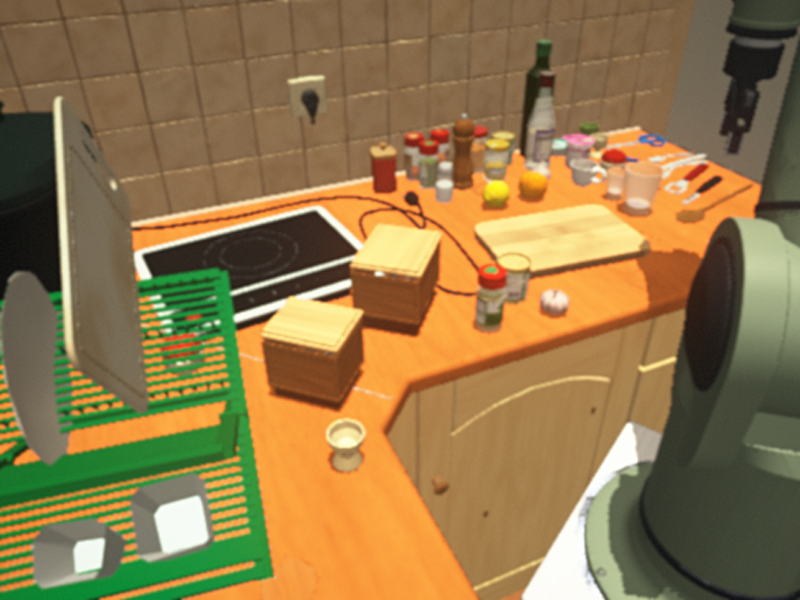

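View pics/top0.png

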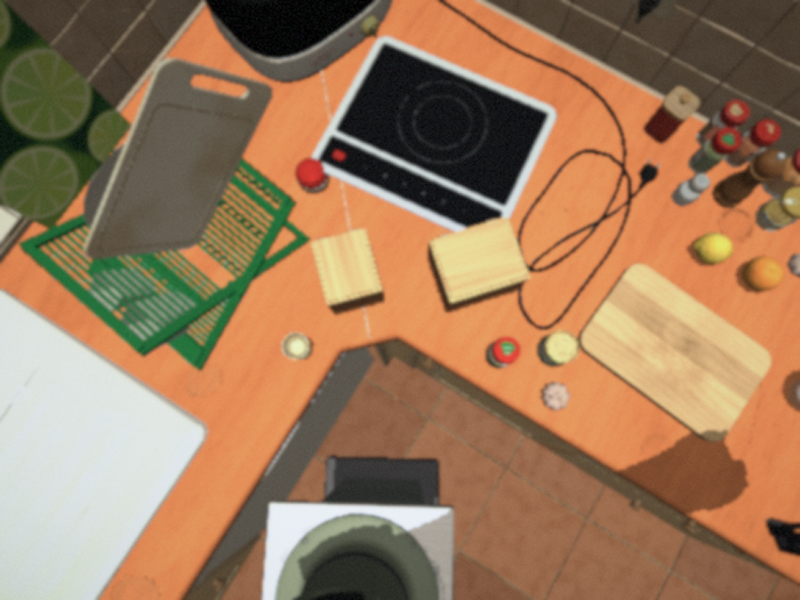

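The wide caddy is the right-hand one in the top view (lid about 430–529, 218–305) and the middle one in the scene view. I'll take enlarged crops of it from both cameras.

```bash
python3 - <<'E'
from rig import snapshot
import cv2,numpy as np
a=snapshot("top")[130:205,265:345,::-1]; b=snapshot("scene")[135:215,215:295,::-1]
a=cv2.resize(a,(400,375),interpolation=cv2.INTER_CUBIC);b=cv2.resize(b,(400,400),interpolation=cv2.INTER_CUBIC)
c=np.zeros((400,800,3),np.uint8);c[:375,:400]=a;c[:,400:]=b
cv2.imwrite("pics/crop1.png",c)
E
```

```text
(no output)
```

View pics/crop1.png

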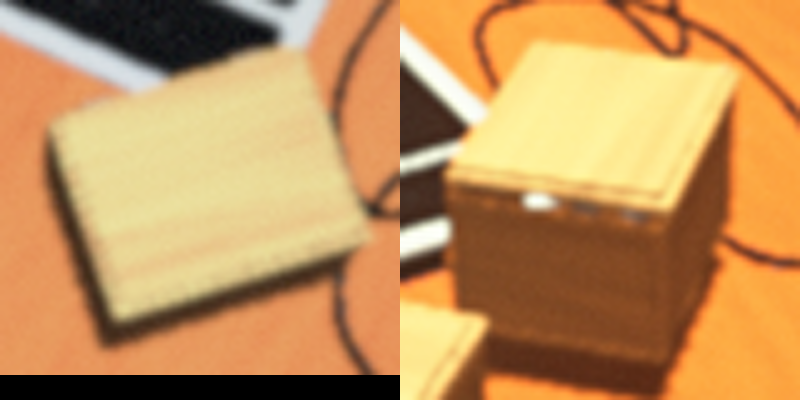

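The lid corners are clear in both crops. The top crop has the front edge from (112,322) to (372,238). The scene crop shows the left face, with the front-left corner at (668,212) and the box underside at (668,360). I'll fit the pose from these.

```bash
cat > h.py <<'E'
from rig import status, snapshot, camera_info, env
import numpy as np
from scipy.optimize import least_squares
from scipy.spatial.transform import Rotation as Ro
def proj(n,P):
    c=camera_info(n);q=(c["R"]@np.asarray(P).T).T+c["t"];q=q@c["camera_matrix"].T;return q[:,:2]/q[:,2:]
def w(p,P):
    c,s=np.cos(p[3]),np.sin(p[3]);return np.asarray(P)@np.array([[c,s,0],[-s,c,0],[0,0,1]])+p[:3]
def cp(l,ox,oy): return np.array([[(x+.5)/5-.5+ox,(y+.5)/5-.5+oy] for x,y in l])
E
python3 - <<'E'
from h import *
top=cp([(110,324),(372,238),(304,53),(50,130)],265,130)
sc=cp([(268,210),(340,70),(135,42),(47,170),(268,362)],215,135)
F,B=-.058,.054
for y,lab in((.07,'std'),):
  L=[(F,y,.091),(F,-y,.091),(B,-y,.095),(B,y,.095)]
  S=L+[(-.056,y,0)]
  f=lambda p:np.r_[(proj("top",w(p,L))-top).ravel(),(proj("scene",w(p,S))-sc).ravel()]
  r=least_squares(f,[.62,-.05,.015,.35]);print(r.x,np.rad2deg(r.x[3]),r.cost);print(r.fun.reshape(-1,2).round(1))
p=r.x
print("edge",w(p,[(F,0,.093),(B,0,.087)]))
from scipy.spatial.transform import Rotation as Ro
# others rough on plane via top
c=camera_info("top")
def ray(n,u,v,z):
    c=camera_info(n);d=c["R"].T@np.linalg.inv(c["camera_matrix"])@[u,v,1];o=-c["R"].T@c["t"];return o+d*(z-o[2])/d[2]
for nm,u,v,z in(("jar",505,351,.106),("tin",559,348,.072),("garlic",555,396,.05),("egg",297,346,.051),("nFL",331,308,.11),("nFR",382,293,.11),("nBR",366,230,.11),("nBL",313,240,.11),("dockR",515,215,0),("edge",395,340,0)):
    print(nm,ray("top",u*.64,v*.64,z).round(3))
E
```

```text
[ 0.56131528 -0.1853813   0.02729496  0.34022558] 19.49348958150951 6.535640427765057
[[ 0.9 -0. ]
 [-0.1  0.9]
 [-1.  -1.9]
 [-0.8 -1.7]
 [ 1.   0.2]
 [ 0.6  0.5]
 [ 0.9 -0.6]
 [ 0.4  0. ]
 [-0.1  0.7]]
edge [[ 0.50663987 -0.20473589  0.12029496]
 [ 0.61221997 -0.16736152  0.11429496]]
jar [ 0.41  -0.232  0.106]
tin [ 0.422 -0.329  0.072]
garlic [ 0.342 -0.326  0.05 ]
egg [0.415 0.118 0.051]
nFL [0.472 0.055 0.11 ]
nFR [ 0.5   -0.028  0.11 ]
nBR [0.608 0.003 0.11 ]
nBL [0.588 0.092 0.11 ]
dockR [ 0.684 -0.271  0.   ]
edge [ 0.437 -0.049  0.   ]
```

The fit agrees with the given sizes: yaw 19.5°, plinth about 27 mm, front edge at (0.507, −0.205) and lid top at about 0.124. The tool is already nearly aligned. I'll shut the fingers and move above the press point, keeping the tips above everything.

Emit:
move_arm(
  moves=[
    {"delta_pos":[5,-3.2,0],"rot":[0,0,0]},
    {"delta_pos":[10,-6.4,0],"rot":[0,0,0]},
    {"delta_pos":[15,-9.6,0],"rot":[0,0,0]},
    {"delta_pos":[20,-12.8,0],"rot":[0,0,0]},
    {"delta_pos":[25,-16,0],"rot":[0,0,0]},
    {"delta_pos":[30,-19.2,0],"rot":[0,0,-1]},
    {"delta_pos":[35,-22.4,0],"rot":[0,0,-1.8]},
    {"delta_pos":[40,-25.6,0],"rot":[0,0,-1.8]},
    {"delta_pos":[43.2,-27.6,0],"rot":[0,0,-1.8]},
    {"delta_pos":[43.2,-27.6,3],"rot":[0,0,-1.8]},
    {"delta_pos":[43.2,-27.6,6],"rot":[0,0,-1.8]},
    {"delta_pos":[43.2,-27.6,8],"rot":[0,0,-1.8]},
    {"delta_pos":[43.2,-27.6,8],"rot":[0,0,-1.8]},
    {"delta_pos":[43.2,-27.6,8],"rot":[0,0,-1.8]},
  ],
  fingers=1,
)

```text
t: 1.95
ee_pos: [0.5178, -0.2013, 0.3255]
tcp_rot: [0.986, 0.169, 0.0, 0.0]
wrist_force: [-0.2, 0.8, -0.6]
gripper_width: 0.002
grasp_force: 0.0
```

```bash
python3 - <<'E'
from h import *
import cv2
s=status.state();R=Ro.from_quat(s["tcp_rot"]).as_matrix();print(s["t"],s["ee_pos"],R.round(3),"tip",s["ee_pos"]+R[:,2]*env.finger_overhang,s["wrist_force"],s["gripper_width"])
b=snapshot("scene")[90:215,195:320,::-1]
a=cv2.resize(snapshot("wrist")[:,:,::-1],(400,300));b=cv2.resize(b,(400,400),interpolation=cv2.INTER_CUBIC)
c=np.zeros((400,800,3),np.uint8);c[:300,:400]=a;c[:,400:]=b
cv2.imwrite("pics/p2.png",c)
E
```

```text
1.95 [ 0.51783851 -0.20130417  0.32549894] [[ 0.943  0.334  0.001]
 [ 0.334 -0.943 -0.   ]
 [ 0.001  0.    -1.   ]] tip [ 0.51797605 -0.20133831  0.152099  ] [-0.18663233  0.75289803 -0.55011436] 0.0021609335944208653
```

View pics/p2.png

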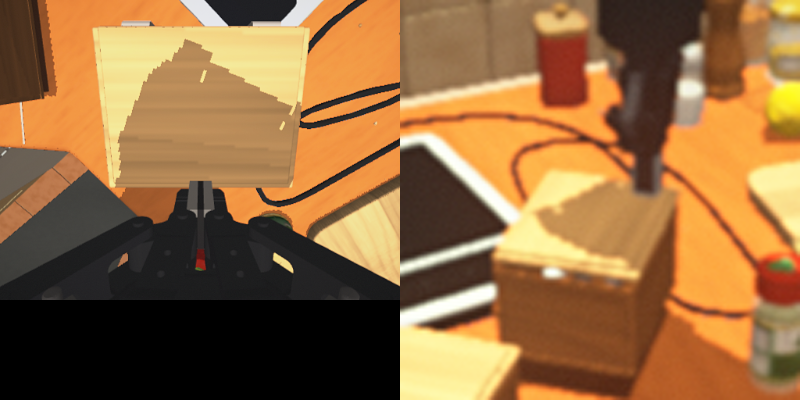

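The wrist view shows the finger ends (200,182) over the lid's front edge (row 187), centred. The hinge edge is at row 27. I'll refine the pose with these wrist corners.

```bash
cat > fit.py <<'E'
from h import *
top=cp([(110,324),(372,238),(304,53),(50,130)],265,130)
sc=cp([(268,210),(340,70),(135,42),(47,170),(268,362)],215,135)
F,B,y=-.058,.054,.07
L=[(F,y,.091),(F,-y,.091),(B,-y,.093),(B,y,.093)];S=L+[(-.056,y,0)]
s=status.state();Rt=Ro.from_quat(s["tcp_rot"]).as_matrix();ci=camera_info("wrist");M=ci["mount"]
def pw(P):
    q=(np.asarray(P)-s["ee_pos"])@Rt;q=(q-M[:3,3])@M[:3,:3];q=q@ci["camera_matrix"].T;return q[:,:2]/q[:,2:]
wp=np.array([(116,186),(293.5,187),(309.5,27),(94,27)])*1.28
f=lambda p:np.r_[(proj("top",w(p,L))-top).ravel()*.5,(proj("scene",w(p,S))-sc).ravel()*.5,(pw(w(p,L))-wp).ravel()]
r=least_squares(f,[.56,-.185,.027,.34]);p=r.x
E
python3 - <<'E'
from fit import *
print(p,np.rad2deg(p[3]));print(r.fun.reshape(-1,2).round(1))
t=s["ee_pos"]+Rt[:,2]*env.finger_overhang
print("edge,hinge",w(p,[(F,0,.093),(B,0,.087)]),"tip in caddy",(t-p[:3])@w([0,0,0,p[3]],np.eye(3)).T)
E
```

```text
[ 0.56273866 -0.18890466  0.02454633  0.34618847] 19.83513809253543
[[ 1.2 -0.1]
 [ 0.5  0.2]
 [-0.1 -0.9]
 [ 0.2 -0.7]
 [ 0.8  0.1]
 [ 0.3  0.3]
 [ 0.6  0.2]
 [ 0.5  0.5]
 [ 0.2  0.3]
 [-3.   0.2]
 [-0.6 -2.8]
 [ 2.1  0. ]
 [ 0.6  2. ]]
edge,hinge [[ 0.50817963 -0.20858492  0.11754633]
 [ 0.61353499 -0.17058165  0.11154633]] tip in caddy [-0.04628907  0.00342692  0.12770592]
```

The tip is 12 mm behind the front edge and centred, with the lid top at about z 0.122. I'll lower it to near contact.

Emit:
move_arm(
  moves=[
    {"delta_pos":[0,0,1],"rot":[0,0,0]},
    {"delta_pos":[0,0,2],"rot":[0,0,0]},
    {"delta_pos":[0,0,2.4],"rot":[0,0,0]},
    {"delta_pos":[0,0,2.5],"rot":[0,0,0]},
    {"delta_pos":[0,0,2.5],"rot":[0,0,0]},
  ],
)

```text
t: 2.68
ee_pos: [0.5177, -0.2012, 0.2997]
tcp_rot: [0.986, 0.169, 0.0, 0.0]
wrist_force: [-0.2, 0.3, 0.7]
gripper_width: 0.002
grasp_force: 0.0
```

Emit:
move_arm(
  moves=[
    {"delta_pos":[0,0,0.1],"rot":[0,0,0]},
    {"delta_pos":[0,0,0.2],"rot":[0,0,0]},
    {"delta_pos":[0,0,0.2],"rot":[0,0,0]},
  ],
)

```text
t: 3.05
ee_pos: [0.5177, -0.2013, 0.2978]
tcp_rot: [0.986, 0.169, 0.0, 0.0]
wrist_force: [-1.2, -0.1, 3.2]
gripper_width: 0.001
grasp_force: 1.3
```

Emit:
move_arm(
  moves=[
    {"delta_pos":[0,0,0.05],"rot":[0,0,0]},
    {"delta_pos":[0,0,0.1],"rot":[0,0,0]},
    {"delta_pos":[0,0,0.1],"rot":[0,0,0]},
  ],
)

```text
t: 3.42
ee_pos: [0.5176, -0.2013, 0.2967]
tcp_rot: [0.986, 0.169, -0.0, 0.0]
wrist_force: [-0.8, -0.6, 3.3]
gripper_width: -0.002
grasp_force: 1.9
```

Emit:
move_arm(
  moves=[
    {"delta_pos":[0,0,0.05],"rot":[0,0,0]},
    {"delta_pos":[0,0,0.1],"rot":[0,0,0]},
    {"delta_pos":[0,0,0.1],"rot":[0,0,0]},
  ],
)

```text
t: 3.8
ee_pos: [0.5176, -0.2013, 0.2956]
tcp_rot: [0.986, 0.169, -0.0, 0.0]
wrist_force: [-2.2, -1.0, 3.8]
gripper_width: 0.0
grasp_force: 1.9
```

Emit:
move_arm(
  moves=[
    {"delta_pos":[0,0,0.05],"rot":[0,0,0]},
    {"delta_pos":[0,0,0.1],"rot":[0,0,0]},
    {"delta_pos":[0,0,0.1],"rot":[0,0,0]},
  ],
)

```text
t: 4.18
ee_pos: [0.5176, -0.2013, 0.2946]
tcp_rot: [0.986, 0.169, -0.0, -0.0]
wrist_force: [-1.4, -1.8, 4.3]
gripper_width: -0.001
grasp_force: 2.0
```

Emit:
move_arm(
  moves=[
    {"delta_pos":[0,0,0.05],"rot":[0,0,0]},
    {"delta_pos":[0,0,0.07],"rot":[0,0,0]},
    {"delta_pos":[0,0,0.07],"rot":[0,0,0]},
  ],
)

```text
t: 4.55
ee_pos: [0.5176, -0.2012, 0.294]
tcp_rot: [0.986, 0.169, 0.0, -0.0]
wrist_force: [-3.6, -2.6, 3.9]
gripper_width: 0.003
grasp_force: 2.1
```

The press travel of over 4 mm and the levelling force suggest the catch gave. I'll lift the finger well clear and look.

Emit:
move_arm(
  moves=[
    {"delta_pos":[0,0,-1.5],"rot":[0,0,0]},
    {"delta_pos":[0,0,-5],"rot":[0,0,0]},
    {"delta_pos":[-2,0,-9],"rot":[0,0,0]},
    {"delta_pos":[-6,0,-10],"rot":[0,0,0]},
    {"delta_pos":[-9,0,-10],"rot":[0,0,0]},
    {"delta_pos":[-9,0,-10],"rot":[0,0,0]},
  ],
)

```text
t: 5.3
ee_pos: [0.4314, -0.2319, 0.3952]
tcp_rot: [0.986, 0.168, 0.0, 0.0]
wrist_force: [0.8, 0.4, 0.1]
gripper_width: 0.001
grasp_force: 0.0
```

```bash
python3 - <<'E'
from h import *
import cv2
s=status.state();print(s["t"],s["ee_pos"],s["wrist_force"])
b=snapshot("scene")[90:215,195:320,::-1]
a=cv2.resize(snapshot("wrist")[:,:,::-1],(400,300));b=cv2.resize(b,(400,400),interpolation=cv2.INTER_CUBIC)
c=np.zeros((400,800,3),np.uint8);c[:300,:400]=a;c[:,400:]=b
cv2.imwrite("pics/p3.png",c)
E
```

```text
5.3 [ 0.43140257 -0.23185482  0.39515821] [0.82204579 0.42739086 0.07338909]
```

View pics/p3.png

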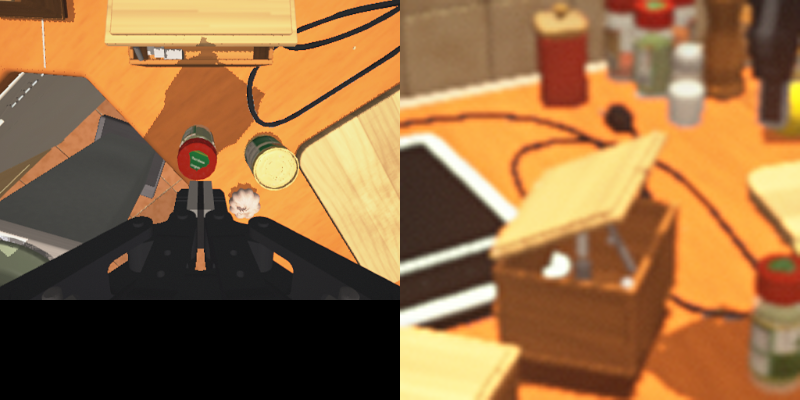

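The lid has sprung ajar: in the scene crop the edge runs from (497,250) to (665,140), and the stud shows on its left. I'll tilt the tool 45° forward, backed away and still high, and check that it's reachable.

Emit:
move_arm(
  moves=[
    {"delta_pos":[-3,0,0],"rot":[0,9,0]},
    {"delta_pos":[-5,0.3,0],"rot":[0,18,0]},
    {"delta_pos":[-7,0.6,0],"rot":[0,27,0]},
    {"delta_pos":[-7.2,0.8,0],"rot":[0,36,0]},
    {"delta_pos":[-7.2,0.8,2],"rot":[0,45,0]},
    {"delta_pos":[-7.2,0.8,4],"rot":[0,45,0]},
    {"delta_pos":[-7.2,0.8,4],"rot":[0,45,0]},
    {"delta_pos":[-7.2,0.8,4],"rot":[0,45,0]},
  ],
)

```text
t: 6.4
ee_pos: [0.3683, -0.2628, 0.3548]
tcp_rot: [0.911, 0.156, 0.377, -0.065]
wrist_force: [-0.1, 0.0, 0.5]
gripper_width: 0.003
grasp_force: 0.0
```

```bash
cat > st.py <<'E'
from h import *
p=np.array([0.5627,-0.1889,0.0275,0.3462])
s=status.state();R=Ro.from_quat(s["tcp_rot"]).as_matrix();A=w([0,0,0,p[3]],np.eye(3)).T
print(s["t"],"tip caddy",((s["ee_pos"]+R[:,2]*env.finger_overhang-p[:3])@A).round(4),"zdir",(R[:,2]@A).round(3),"F",(s["wrist_force"]@A).round(1),"q",s["q"].round(2))
E
python3 st.py
```

```text
6.4 tip caddy [-0.0854 -0.0041  0.2046] zdir [ 0.707 -0.003 -0.707] F [-0.1  0.   0.5] q [ 1.34  0.42 -0.79  2.22 -1.17  0.38  0.49]
```

Emit:
move_arm(
  moves=[
    {"delta_pos":[-1.5,0,1.5],"rot":[0,0,0]},
    {"delta_pos":[-3,0,3],"rot":[0,0,0]},
    {"delta_pos":[-4.1,0,4.1],"rot":[0,0,0]},
    {"delta_pos":[-4.1,0,4.1],"rot":[0,0,0]},
  ],
)

```text
t: 6.9
ee_pos: [0.3684, -0.2631, 0.2968]
tcp_rot: [0.91, 0.157, 0.377, -0.066]
wrist_force: [0.2, -0.5, 0.3]
gripper_width: -0.001
grasp_force: 0.0
```

```bash
python3 st.py
```

```text
6.9 tip caddy [-0.0853 -0.0042  0.1466] zdir [ 0.707 -0.002 -0.707] F [-0.  -0.5  0.3] q [ 1.44  0.63 -0.96  2.25 -1.26  0.16  0.69]
```

Emit:
move_arm(
  moves=[
    {"delta_pos":[0.6,0,1.5],"rot":[0,-3,0]},
    {"delta_pos":[1.3,0,3],"rot":[0,-6,0]},
    {"delta_pos":[1.9,0,4.5],"rot":[0,-8,0]},
    {"delta_pos":[1.9,0,5.6],"rot":[0,-8,0]},
    {"delta_pos":[1.9,0,5.6],"rot":[0,-8,0]},
    {"delta_pos":[1.9,0,5.6],"rot":[0,-8,0]},
  ],
)

```text
t: 7.65
ee_pos: [0.418, -0.2466, 0.2721]
tcp_rot: [0.935, 0.161, 0.312, -0.054]
wrist_force: [-0.8, 0.1, -0.5]
gripper_width: 0.003
grasp_force: 0.0
```

```bash
python3 st.py; python3 - <<'E'
from h import *
import cv2
b=snapshot("scene")[90:215,195:320,::-1]
cv2.imwrite("pics/p4.png",cv2.resize(b,(500,500),interpolation=cv2.INTER_CUBIC))
E
```

```text
7.65 tip caddy [-0.0515 -0.0056  0.106 ] zdir [ 0.601 -0.003 -0.799] F [-0.7  0.4 -0.5] q [ 1.07  0.58 -0.66  2.19 -1.26  0.16  0.57]
```

View pics/p4.png

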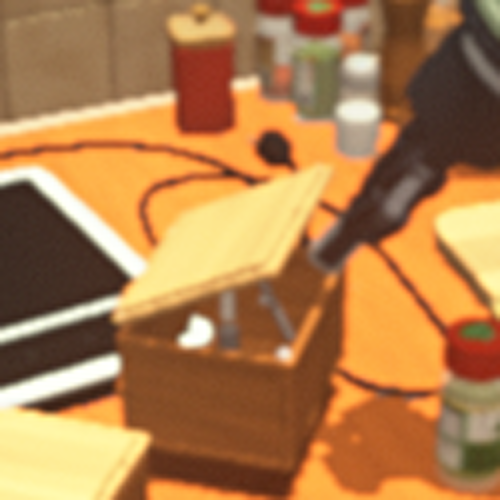

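The fingertip (330,260) is just in front of and below the lid's raised edge, touching nothing and clear of the stud. I'll work out the arc about the hinge in tool axes.

```bash
python3 - <<'E'
import numpy as np
n=np.array([.799,.601]);d=np.array([.601,-.799]);H=np.array([.054,.087])
for r in (.1,):
  C0=np.array([-.0515,.106])+.011*n
  for th in list(range(15,106,5)):
    t=np.deg2rad(th);C=H+r*np.array([-np.cos(t),np.sin(t)]);D=(C-C0)*100;print(th,round(D@n,1),round(D@d,1))
E
```

```text
15 0.0 -0.0
20 0.7 -0.5
25 1.5 -1.0
30 2.3 -1.3
35 3.1 -1.6
40 3.9 -1.9
45 4.8 -2.0
50 5.7 -2.1
55 6.5 -2.1
60 7.4 -2.1
65 8.3 -1.9
70 9.1 -1.7
75 9.9 -1.4
80 10.7 -1.1
85 11.5 -0.6
90 12.2 -0.1
95 12.9 0.4
100 13.5 1.0
105 14.1 1.7
```

Emit:
move_arm(
  moves=[
    {"delta_pos":[0.7,0,-0.5],"rot":[0,0,0]},
    {"delta_pos":[1.1,0,-0.8],"rot":[0,0,0]},
    {"delta_pos":[1.5,0,-1.0],"rot":[0,0,0]},
    {"delta_pos":[2.3,0,-1.3],"rot":[0,0,0]},
    {"delta_pos":[3.1,0,-1.6],"rot":[0,0,0]},
    {"delta_pos":[3.9,0,-1.9],"rot":[0,0,0]},
    {"delta_pos":[4.8,0,-2.0],"rot":[0,0,0]},
    {"delta_pos":[4.8,0,-2.0],"rot":[0,0,0]},
  ],
)

```text
t: 8.7
ee_pos: [0.443, -0.2375, 0.3164]
tcp_rot: [0.935, 0.161, 0.312, -0.054]
wrist_force: [-0.8, -0.3, -0.0]
gripper_width: 0.002
grasp_force: 0.2
```

```bash
python3 st.py; python3 - <<'E'
from h import *
import cv2
b=snapshot("scene")[90:215,195:320,::-1]
cv2.imwrite("pics/p5.png",cv2.resize(b,(500,500),interpolation=cv2.INTER_CUBIC))
E
```

```text
8.7 tip caddy [-0.0249 -0.0054  0.1503] zdir [ 0.601 -0.002 -0.799] F [-0.8  0.  -0. ] q [ 0.88  0.47 -0.46  2.14 -1.13  0.3   0.33]
```

View pics/p5.png

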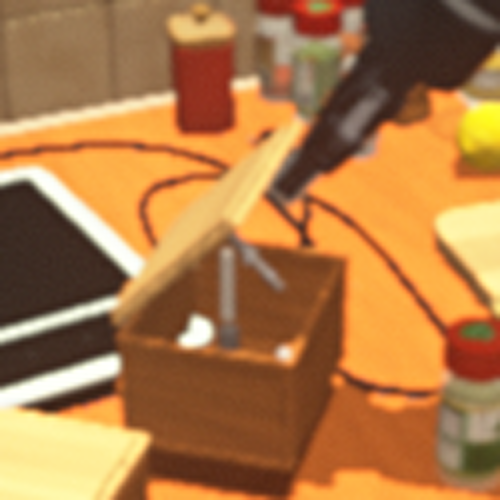

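The finger is behind the lid's underside near its front edge and the lid is at about 45–50°. I'll continue along the arc, slower towards the end.

Emit:
move_arm(
  moves=[
    {"delta_pos":[0.9,0,-0.1],"rot":[0,0,0]},
    {"delta_pos":[1.7,0,-0.1],"rot":[0,0,0]},
    {"delta_pos":[2.6,0,-0.1],"rot":[0,0,0]},
    {"delta_pos":[3.5,0,0.1],"rot":[0,0,0]},
    {"delta_pos":[4.3,0,0.3],"rot":[0,0,0]},
    {"delta_pos":[4.7,0,0.4],"rot":[0,0,0]},
    {"delta_pos":[5.1,0,0.6],"rot":[0,0,0]},
    {"delta_pos":[5.5,0,0.7],"rot":[0,0,0]},
    {"delta_pos":[5.9,0,0.9],"rot":[0,0,0]},
    {"delta_pos":[6.3,0,1.1],"rot":[0,0,0]},
    {"delta_pos":[6.7,0,1.4],"rot":[0,0,0]},
    {"delta_pos":[7.1,0,1.6],"rot":[0,0,0]},
    {"delta_pos":[7.4,0,1.9],"rot":[0,0,0]},
    {"delta_pos":[7.7,0,2.1],"rot":[0,0,0]},
    {"delta_pos":[8.1,0,2.4],"rot":[0,0,0]},
    {"delta_pos":[8.4,0,2.7],"rot":[0,0,0]},
    {"delta_pos":[8.7,0,3.0],"rot":[0,0,0]},
    {"delta_pos":[9.0,0,3.3],"rot":[0,0,0]},
    {"delta_pos":[9.0,0,3.3],"rot":[0,0,0]},
  ],
)

```text
t: 11.12
ee_pos: [0.5295, -0.2068, 0.3436]
tcp_rot: [0.935, 0.161, 0.312, -0.055]
wrist_force: [-0.9, -0.1, -0.4]
gripper_width: 0.001
grasp_force: 0.0
```

```bash
python3 st.py; python3 - <<'E'
from h import *
import cv2
b=snapshot("scene")[80:205,195:320,::-1]
cv2.imwrite("pics/p6.png",cv2.resize(b,(500,500),interpolation=cv2.INTER_CUBIC))
E
```

```text
11.125 tip caddy [ 0.0668 -0.0057  0.1775] zdir [ 0.601 -0.001 -0.799] F [-0.8  0.2 -0.4] q [ 0.6   0.47 -0.29  1.99 -0.98  0.33  0.03]
```

View pics/p6.png

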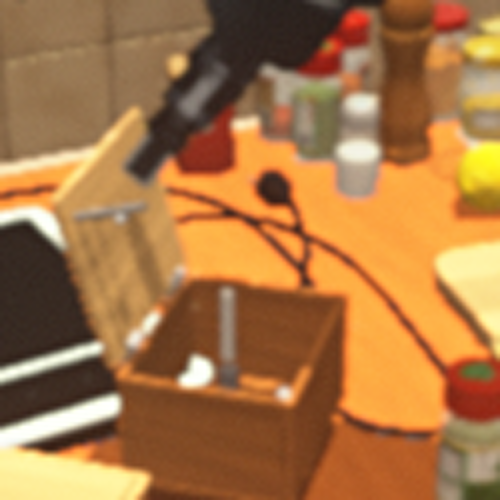

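The lid now leans back past vertical, with its underside and stud facing the robot. I'll withdraw clear of it and check that it stays open.

Emit:
move_arm(
  moves=[
    {"delta_pos":[-1,0,-2],"rot":[0,0,0]},
    {"delta_pos":[-2,0,-6],"rot":[0,0,0]},
    {"delta_pos":[-2,0,-10],"rot":[0,0,0]},
    {"delta_pos":[-2,0,-13],"rot":[0,0,0]},
    {"delta_pos":[-2,0,-14],"rot":[0,0,0]},
    {"delta_pos":[-2,0,-14],"rot":[0,0,0]},
    {"delta_pos":[-2,0,-14],"rot":[0,0,0]},
    {"delta_pos":[-2,0,-14],"rot":[0,0,0]},
    {"delta_pos":[-2,0,-14],"rot":[0,0,0]},
    {"delta_pos":[-2,0,-14],"rot":[0,0,0]},
    {"delta_pos":[-2,0,-14],"rot":[0,0,0]},
    {"delta_pos":[-2,0,-14],"rot":[0,0,0]},
  ],
)

```text
t: 12.68
ee_pos: [0.435, -0.2407, 0.4436]
tcp_rot: [0.935, 0.161, 0.312, -0.055]
wrist_force: [0.2, -0.0, -0.1]
gripper_width: -0.001
grasp_force: 0.0
```

```bash
python3 st.py; python3 - <<'E'
from h import *
import cv2
b=snapshot("scene")[80:305,145:370,::-1]
cv2.imwrite("pics/p7.png",cv2.resize(b,(600,600),interpolation=cv2.INTER_CUBIC))
E
```

```text
12.675 tip caddy [-0.0335 -0.0056  0.2775] zdir [ 0.601 -0.001 -0.799] F [ 0.2 -0.1 -0.1] q [ 0.68  0.22 -0.18  2.04 -0.84  0.6  -0.07]
```

View pics/p7.png

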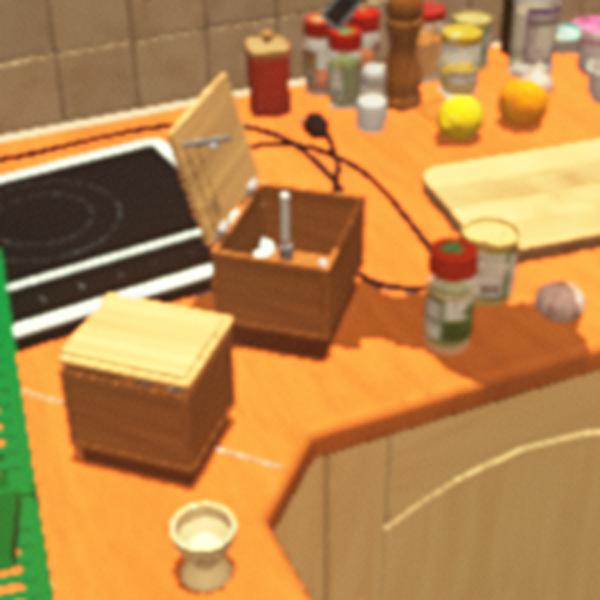

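The wide lid rests open, leaning back, with its top edge at about (175,125)–(222,78). The narrow caddy is shut, and the jar, tin, garlic and egg cup stand where they were. The arm is clear, so I'm handing in.

```bash
python3 -c "
from rig import env
print(env.hand_in())"
```

```text
the job is handed in; nothing more can be done
None
```

The wide caddy's lid was pressed, sprang ajar and is now pushed back open; in the last picture it leans back past vertical, the narrow caddy is shut and the things around are where they were; handed in at about 13 s, verdict not shown.

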